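Feed one roof stone for the chalet model

TASK

Stand the blue tray on the table under the feeder outlet whose lane holds the grey stone and let go of it. Then push the feeder's yellow-knobbed spring lever fully over towards that lane, hold it there for about a second until the grey stone has rolled into the tray, and let the lever spring back to the middle. The brown stone must stay in its lane, and the glue bottle and the paint jar must stay standing.

Things in the scene. Friction and masses are not known exactly. Their poses are not given: they have to be found in the camera images.
- feeder: Grey metal and plywood two-lane stone feeder, fixed on the table, 160 mm deep, 280 mm wide. Origin on the table (z = 0) midway between its two outlets, straight below their lips; x points from the front into the machine, y to its left, z up. Below and in front of the lips (x < 15 mm) nothing stands except the switch box: x -30 to 50, y -45 to 45, top at z = 45 mm.
- outlet_left (a point): Middle of the left lane's lip: feeder x = 0, y = +115, z = 55 mm. The lane is an open-topped white channel, 30 mm wide inside, 38 outside, walls up to 75 mm at the lip, sloping down to the front at 0.26 rad. A wire gate 35 mm behind the lip shuts it, between guide posts up to z = 104 mm (gate top 124 mm, 156 raised). A released stone lands 20 to 60 mm in front of the lip.
- outlet_right (a point): Middle of the right lane's lip: feeder x = 0, y = -115, z = 55 mm. The lane is built like the left one.
- head_edge (a point): Middle of the lower front edge of the feeder's overhanging grey head: feeder x = 12, y = 0, z = 180 mm. The head is 90 mm wide, 120 deep, 36 high, on a column (front at x = 52, y -30 to 30 mm). It almost covers the lever, so a gripper pointing straight down strikes it: lean the tool about 40 degrees, fingers pointing down and into the machine.
- lever_knob (a point): Centre of the yellow ball knob (20 mm across) on the lever, a 10 mm round steel stick. At rest the lever is upright at feeder x = -5, y = 0, knob centre at z = 103 mm; its pivot is 58 mm below the knob centre.
- lever (a joint): Lever angle, rad: 0 upright (spring-centred), positive leaning to the feeder's left (+y), stops at +0.5 and -0.5. Spring 0.5 N m/rad: 4 to 6 N hold it over. Pushed left it lifts the left gate and lowers the right (still shut), pushed right the reverse; beyond about 0.35 rad a stone can roll under. It springs back when released.
- grey_stone: Round dark grey stone, 24 mm across, 20 g; origin at its centre. At the start it waits behind the gate of one lane (left or right varies), about 52 mm behind the lip and 82 mm above the table.
- brown_stone: Round red-brown stone, 24 mm across, 20 g; origin at its centre. Waits in the other lane; must stay there.
- tray: Blue open-topped tray, loose, 110 mm long (its x), 58 mm wide (its y), 40 mm high, walls and floor 4 mm, about 120 g. Origin at the centre of its underside. Can be gripped across its 58 mm width. A good place is lengthwise in line with the lane, its centre about 50 mm in front of the lip (feeder x = -50 mm).
- glue_bottle: White glue bottle with red cap, 52 mm across, 150 mm tall, standing loose; origin at the centre of its underside. Bystander.
- paint_jar: Green jar with black cap, 56 mm across, 65 mm tall, standing loose; origin at the centre of its underside. Bystander.
Things that resemble listed ones, but are neither listed nor needed, are in the scene too. Of the things like the tray, leave any that is pink; of the rest the smaller one is meant.

How it is judged:
By the outcome, as a careful person would: the job done as asked, in the order asked, and still so for the second after the job is handed in, with the robot touching nothing.
It also fails if it takes over 58 s, if anything falls off the work surface, if the arm or the gripper's body presses on something with over 40 N, if the wrist force passes 120 N, or if a joint passes its speed limit or range.

ROBOT

A 6-joint arm with a two-finger parallel gripper is mounted at the origin on the work surface. World frame = base frame: x ahead of the robot, y to its left, z up, the work surface at z = 0. Lengths are in mm, angles in rad, forces in N, time in s.
With the tool pointing down it reaches from about 350 to 850 mm from the base axis. Payload 8.1 kg.
Tool frame: the origin (TCP) lies midway between the tips of the shut fingers; the grasp point (between the pads) lies 19 mm behind it; y points along the fingers, z is the direction in which the jaws open and shut, and the axes are right-handed (so a half turn about y gives the same grasp; the last joint's range is limited). The gripper opens to 93 mm and grips with 3 to 60 N. Pads are 15 mm wide; open, the fingers measure 128 mm over their backs; the gripper's body (75 mm by 188 mm) begins 65 mm behind the grasp point.
Start: joints at [-1.314, 0.13, 1.488, -0, 1.523, -0.085], TCP at [201.13, -565.289, 218.635] pointing down, gripper open.
Joint ranges: [-2.96, 2.96], [-0.89, 2.26], [0.02, 2.5], [-1.34, 4.48], [0, 2.73], [-2.66, 2.66]. Speed limits (rad/s): [2.39, 2.39, 2.79, 3.14, 3.14, 3.14].

INTERFACE

Orientations are given as a 3x3 rotation matrix whose columns are the frame's x, y, z axes.
In Python, from station import bot, viewer gives the robot as it stands. Calls block until the motion is done:
- bot.move_pose(position, orientation): joint-space move of the TCP to a pose.
- bot.movel(position, speed=150, ori=None, force_limit=None): straight line of the TCP; ori=None keeps the orientation; speed is the mean speed in mm/s. With force_limit (N) it stops when the force on the tool has changed by that much, and returns True; else False.
- bot.move_j(angles): joint-space move.
- bot.release() and bot.close_gripper(grasp_force=None): open the fingers fully, or close them until they stop; grasp_force is the grip in N (None keeps the last).
- bot.dwell(seconds).
- bot.solve_ik(position, orientation): joint angles nearest the present ones, or None.
- viewer.grab_frame(name): name is "scene" or "top" or "wrist"; returns the picture (480x640x3 uint8, red, green, blue); there is no depth.
- viewer.camera_params(name): a dict with "intrinsics" (3x3 intrinsics, pixels), "T" (4x4, takes a point from camera to world coordinates). Camera axes: x right, y down, z forward; pixel columns grow to the right and rows downward; lengths in mm; the calibration is good to about 2 mm. A picture is of the moment at which its call begins: read the wrist's pose just before it. camera_params takes no time and is no camera call; for the wrist camera it gives the pose at the moment of the call.
A pose or a line that the arm cannot do raises bot.PlanningError and nothing moves.
- bot.sign_off(): hands the job in, once; it reports no verdict.
Readings, each from a call of its own:
- bot.get_time_s(): time.
- bot.get_q(): joint angles.
- bot.get_joint_velocities(): joint speeds.
- bot.get_joint_torque(): joint torques, N m.
- bot.get_ee_pos(): TCP position.
- bot.get_tcp_rot(): TCP orientation.
- bot.get_contact_force(): force on the tool from outside, world axes, zero at the start.
- bot.get_wrist_torque(): the same for the moment, N m.
- bot.get_opening(): finger opening in mm.
Only numpy, scipy, OpenCV 4.12 (cv2) and the standard library are available. Lean on these libraries where they do the work, as an engineer would, in place of code of your own. Each camera call takes 0.05 s, during which the arm holds its last target.

## Working session

There is one attempt and no reset: what is moved stays moved. The work goes in short steps, each a Python script; the robot and the scene stay as the last script left them, time stands still between calls to the robot, and variables do not carry over. Pictures are saved under pics/ and viewed, and the job is handed in when it is done.

```bash
mkdir -p pics; ls
python3 - <<'E'
from station import bot, viewer
import cv2
for n in ("scene","top","wrist"):
    f=viewer.grab_frame(n); cv2.imwrite(f"pics/{n}0.png",f[:,:,::-1])
    p=viewer.camera_params(n); print(n,p["intrinsics"],p["T"])
print(bot.get_time_s(), bot.get_tcp_rot())
E
```

```text
pics
scene [[472.70650809   0.         316.48034186]
 [  0.         472.70650809 228.45644004]
 [  0.           0.           1.        ]] [[-7.62334318e-02  8.34637622e-01 -5.45498400e-01  1.08784474e+03]
 [ 9.97088959e-01  6.46028264e-02 -4.04979443e-02  2.14075262e+01]
 [ 1.43963054e-03 -5.46997729e-01 -8.37132852e-01  1.07748354e+03]
 [ 0.00000000e+00  0.00000000e+00  0.00000000e+00  1.00000000e+00]]
top [[534.31476003   0.         317.18287118]
 [  0.         534.31476003 242.13123058]
 [  0.           0.           1.        ]] [[ 1.49223784e-02 -9.97580224e-01  6.79044814e-02  3.65922552e+02]
 [-9.99829846e-01 -1.41505019e-02  1.18339523e-02 -3.78848022e+01]
 [-1.08444343e-02 -6.80695179e-02 -9.97621641e-01  1.69444465e+03]
 [ 0.00000000e+00  0.00000000e+00  0.00000000e+00  1.00000000e+00]]
wrist [[424.62981088   0.         317.8986237 ]
 [  0.         424.62981088 237.76865313]
 [  0.           0.           1.        ]] [[ 3.34897947e-01 -9.05284638e-01 -2.61348599e-01  2.73954933e+02]
 [-9.42253309e-01 -3.22180920e-01 -9.14229568e-02 -5.38941746e+02]
 [-1.43773356e-03  2.76873942e-01 -9.60905174e-01  3.84258904e+02]
 [ 0.00000000e+00  0.00000000e+00  0.00000000e+00  1.00000000e+00]]
0.15 [[-9.42150968e-01 -3.69132303e-04  3.35188630e-01]
 [-3.35188811e-01  1.39792468e-03 -9.42149938e-01]
 [-1.20790483e-04 -9.99998955e-01 -1.44078511e-03]]
```

View pics/scene0.png

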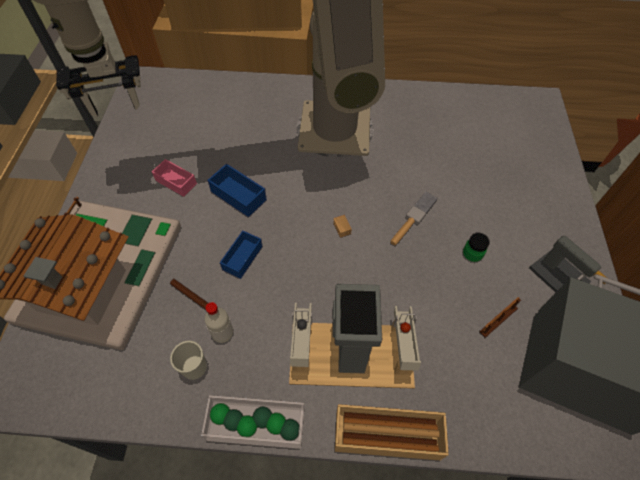

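View pics/top0.png

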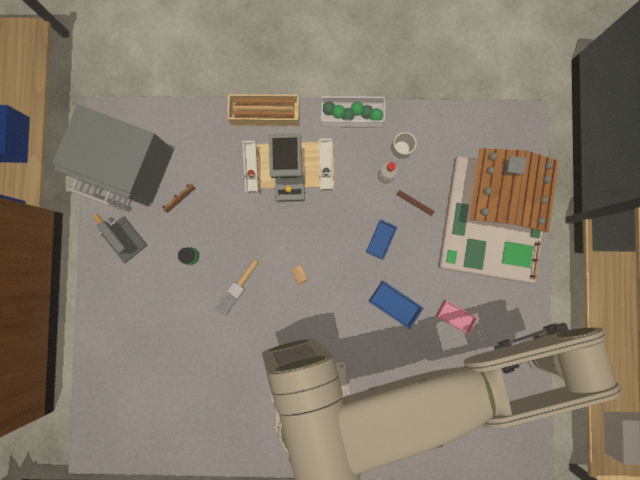

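View pics/wrist0.png

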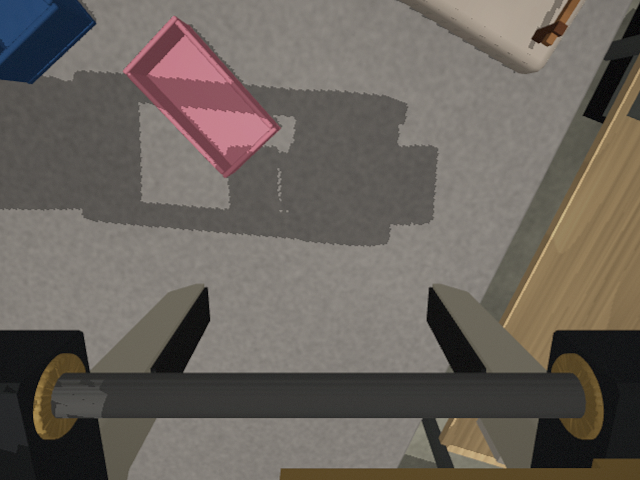

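Tray candidates in the top picture: pink (456,317), to be left alone; larger blue (396,304); smaller blue (381,240). The smaller blue one is the target. The grey stone looks to be in the lane at (326,172). I'll check both in enlarged crops.

Run:
```python
import cv2
a=cv2.imread("pics/top0.png")
cv2.imwrite("pics/c1.png",cv2.resize(a[120:220,230:350],None,fx=6,fy=6,interpolation=cv2.INTER_CUBIC))
cv2.imwrite("pics/c2.png",cv2.resize(a[130:270,340:440],None,fx=4.2,fy=4.2,interpolation=cv2.INTER_CUBIC))
b=cv2.imread("pics/scene0.png")
cv2.imwrite("pics/c3.png",cv2.resize(b[270:395,280:430],None,fx=4.8,fy=4.8,interpolation=cv2.INTER_CUBIC))
```

```text
(no output)
```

View pics/c1.png

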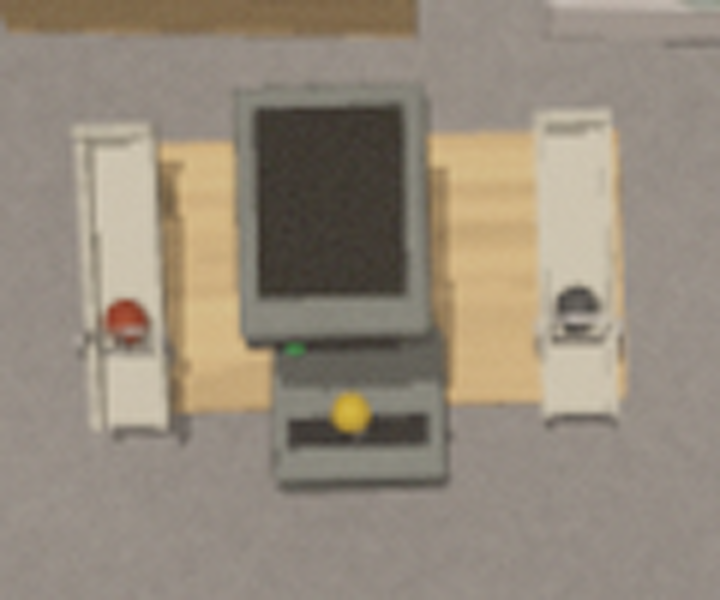

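View pics/c2.png

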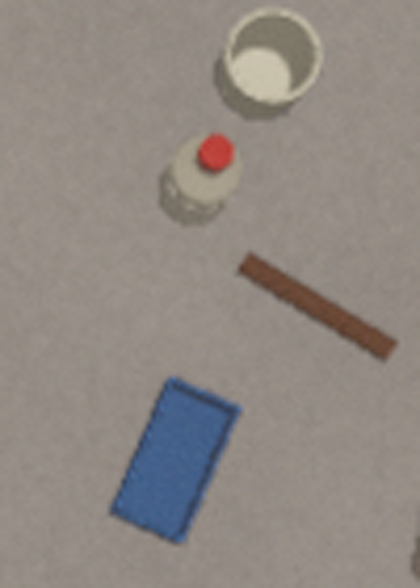

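View pics/c3.png

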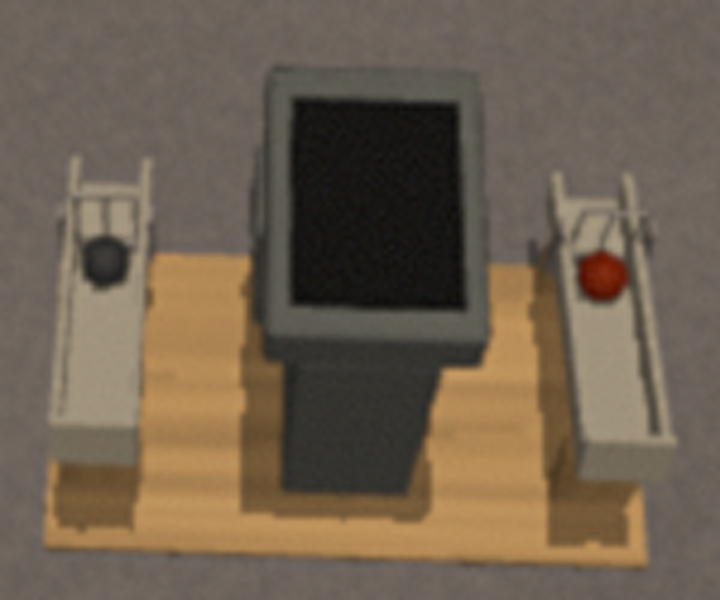

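The grey stone is in the lane at top pixel (326.7,171), which is the feeder's right lane; the brown one is at (251,173). The small blue tray's rim corners are about (381,220), (397,228), (383,260) and (367,252). Next I'll fit the poses.

```bash
cat > h.py <<'E'
import numpy as np
from station import bot, viewer
def proj(P,n,par=None):
    p=par or viewer.camera_params(n); T=np.linalg.inv(p["T"]); P=np.atleast_2d(P)
    c=P@T[:3,:3].T+T[:3,3]; q=c@p["intrinsics"].T; return q[:,:2]/q[:,2:]
def ray(px,z,n,par=None):
    p=par or viewer.camera_params(n); T=p["T"]
    d=T[:3,:3]@np.linalg.solve(p["intrinsics"],[px[0],px[1],1]); o=T[:3,3]
    return o+d*(z-o[2])/d[2]
def w(P,pose):
    P=np.atleast_2d(np.array(P,float)); c,s=np.cos(pose[2]),np.sin(pose[2])
    return np.c_[P[:,0]*c-P[:,1]*s+pose[0],P[:,0]*s+P[:,1]*c+pose[1],P[:,2]]
E
python3 - <<'E'
from h import *
from scipy.optimize import least_squares
cr=lambda a:np.array(a,float)
M=[(-5,0,103),(52,-115,82),(52,115,82),(-30,45,45),(-30,-45,45),(132,45,216),(132,-45,216),(12,45,216),(12,-45,216)]
top=cr([(350,413),(579,306),(128,320),(276,488),(447,484),(236,90),(424,85),(246,340),(432,332)])/6+[230,120]
M2=[(52,-115,82),(52,115,82),(132,45,216),(132,-45,216),(12,45,216),(12,-45,216)]
sc=cr([(105,262),(603,276),(483,337),(267,332),(474,75),(271,68)])/4.8+[280,270]
r=lambda v:np.r_[(proj(w(M,v),"top")-top).ravel(),(proj(w(M2,v),"scene")-sc).ravel()]
v0=np.r_[ray(top[0],103,"top")[:2],0]
for f,nm in((r,'both'),(lambda v:r(v)[:18],'top'),(lambda v:r(v)[18:],'scene')):
    s=least_squares(f,v0); print(nm,s.x,np.sqrt(np.mean(s.fun**2)))
t=cr([(172,377),(240,410),(182,545),(112,512)])/4.2+[340,130]
C=np.array([ray(p,40,"top")[:2] for p in t]); print(C,C.mean(0))
print(np.linalg.norm(C-np.roll(C,-1,0),axis=1)); d=C[0]+C[1]-C[2]-C[3]; print("yaw",np.arctan2(d[1],d[0]))
c=proj(np.r_[C.mean(0),40],'scene');print(c)
for nm,px,z in(("glue",(391,167),150),("jar",(187,254),65)):print(nm,ray(px,z,"top"))
E
```

```text
both [6.38849896e+02 7.05896301e+01 4.63579797e-02] 1.00501022117517
top [6.37151885e+02 6.86724904e+01 4.44850173e-02] 0.43063460383725183
scene [6.40112320e+02 7.21897136e+01 4.26590658e-02] 1.112185954813925
[[ 551.03793386 -215.44597052]
 [ 527.20796245 -265.8087446 ]
 [ 426.79033021 -223.64635176]
 [ 450.37467214 -171.9465509 ]] [ 488.85272466 -219.21190445]
[ 55.71603495 108.90990881  56.82508772 109.65989133]
yaw -0.4027230407804671
[[239.69064562 248.86125589]]
glue [ 694.05315565 -231.89579224  150.        ]
jar [434.7790882  379.28717687  65.        ]
```

```bash
cat >> h.py <<'E'
def R(yaw,flip=1,lean=0):
    # lean: fingers tilt forward(+x of yaw frame). flip=1: tool x = -forward (camera on forward side)
    f=np.array([np.cos(yaw),np.sin(yaw),0]); u=np.array([0,0,1.]); l=np.array([-np.sin(yaw),np.cos(yaw),0])
    y=np.sin(lean)*f-np.cos(lean)*u; z=-flip*l
    return np.c_[np.cross(y,z),y,z]
E
python3 - <<'E'
from h import *
F=(638,70,.0445)
g=w([(-53,-115,0)],F)[0]; k=w([(5,0,95)],F)[0]; k1=w([(-60,40,170)],F)[0]
print(g)
for fl in(1,-1):
    for nm,p,r in(("hov",(489,-219,200),R(-.40,fl)),("tray",(489,-219,10),R(-.40,fl)),("place",g+[0,0,10],R(F[2],fl)),("placeh",g+[0,0,150],R(F[2],fl)),("kn",k,R(F[2],fl,.7)),("k1",k1,R(F[2],fl,.7))):
        q=bot.solve_ik(p,r); print(fl,nm,None if q is None else np.round(q,2))
E
```

```text
[590.16827914 -47.24387609   0.        ]
1 hov [-0.52 -0.03  1.69  0.    1.48  1.45]
1 tray [-0.52  0.17  1.85 -0.    1.12  1.45]
1 place [-0.17  0.3   1.69 -0.    1.15  1.36]
1 placeh [-0.17  0.15  1.59  0.    1.4   1.36]
1 kn [ 0.02 -0.19  2.21  0.04  0.42  1.52]
1 k1 [ 0.13 -0.52  2.31 -0.09  0.66  1.71]
-1 hov [-0.52 -0.03  1.69 -0.    1.48 -1.69]
-1 tray [-0.52  0.17  1.85 -0.    1.12 -1.69]
-1 place [-0.17  0.3   1.69 -0.    1.15 -1.78]
-1 placeh [-0.17  0.15  1.59 -0.    1.4  -1.78]
-1 kn [ 0.02 -0.19  2.21  0.04  0.42 -1.62]
-1 k1 [ 0.13 -0.52  2.31 -0.09  0.66 -1.43]
```

Run:
```python
from h import *
import cv2,pickle
bot.move_pose((495,-221,200),R(-.40,-1))
p=viewer.camera_params("wrist"); f=viewer.grab_frame("wrist"); pickle.dump(p,open("p1.pkl","wb"))
cv2.imwrite("pics/w1.png",f[:,:,::-1]); print(bot.get_time_s(),bot.get_ee_pos())
c=np.array([(x,y,40) for x,y in((55,29),(55,-29),(-55,-29),(-55,29))])
print(proj(w(c,(489,-219,-.4027)),"wrist",p))
```

```text
1.8583 [ 494.77409608 -221.80772901  200.04635306]
[[352.97126119 274.51911014]
 [282.29784066 274.4756019 ]
 [278.96726743 136.86401426]
 [356.41690805 136.90977253]]
```

View pics/w1.png

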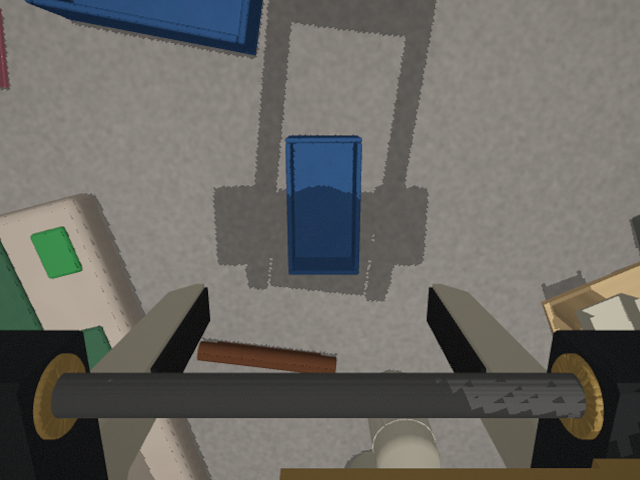

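Wrist view: tray rim corners are at (286,136), (362,136), (359,274) and (289,274), about 4 mm off the top-camera estimate. I'll use the wrist estimate.

Run:
```python
from h import *
import cv2,pickle
p=pickle.load(open("p1.pkl","rb"))
C=np.array([ray(x,40,"wrist",p)[:2] for x in((360,274),(289,274),(286,136.5),(362,136.5))]); c=C.mean(0)
d=C[0]+C[1]-C[2]-C[3]; yaw=np.arctan2(d[1],d[0]); print(c,yaw,np.linalg.norm(C-np.roll(C,-1,0),axis=1))
r=R(yaw,-1)
bot.movel((c[0],c[1],60),speed=150,ori=r)
print(bot.movel((c[0],c[1],8),speed=60,force_limit=15))
bot.close_gripper(12); print(bot.get_opening(),bot.get_time_s(),bot.get_contact_force())
bot.movel((c[0],c[1],130),speed=120); print(bot.get_opening(),bot.get_contact_force(),bot.get_ee_pos())
f=viewer.grab_frame("wrist");cv2.imwrite("pics/w2.png",f[:,:,::-1])
f=viewer.grab_frame("top");cv2.imwrite("pics/t2.png",f[:,:,::-1])
```

```text
[ 490.69577417 -214.09531074] -0.39441958446679415 [ 58.24734163 109.84863848  56.90000204 109.85427008]
False
57.99734737841145 4.6083 [-0.11406058 -1.01208203  1.41166457]
58.026585475735246 [-0.69754181 -0.02813237 -1.66264482] [ 490.05269747 -213.74765214  128.88311495]
```

View pics/w2.png

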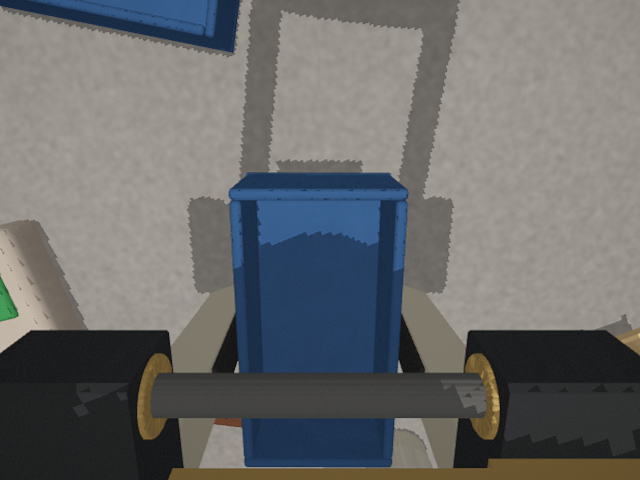

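Tray held, opening 58.0 mm. The gripped position shows a bias in the fixed cameras, so I'll check the scene camera with the tray too.

Run:
```python
from h import *
import cv2
b=cv2.imread("pics/scene0.png")
cv2.imwrite("pics/c4.png",cv2.resize(b[220:290,210:280],None,fx=8,fy=8,interpolation=cv2.INTER_CUBIC))
c=np.array([(x,y,40) for x,y in((55,29),(55,-29),(-55,-29),(-55,29))])
print((proj(w(c,(490.7,-214.1,-.397)),"scene")-[210,220])*8)
print((proj(w(c,(490.7,-214.1,-.397)),"top")-[340,130])*4.2)
```

```text
[[237.44616169 410.1151919 ]
 [ 80.05823967 335.14193089]
 [266.67792176  73.27217875]
 [419.36483767 141.87750768]]
[[162.78375507 374.72749346]
 [235.00871054 405.88808629]
 [176.48665288 542.23918038]
 [104.05924726 510.78071511]]
```

View pics/c4.png

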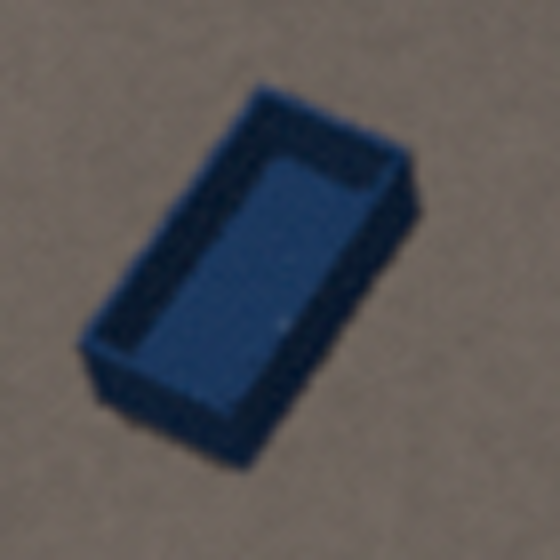

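Corrected for that bias, both cameras agree: feeder at about (638.6, 73.4), yaw 0.044. Now placing the tray.

```bash
echo "F=(638.6,73.4,.0440)" >> h.py
python3 - <<'E'
from h import *
import cv2
g=w([(-54,-115,0)],F)[0]; r=R(F[2],-1)
h=w([(-75,-130,130)],F)[0]
bot.movel(h,speed=180,ori=r)
bot.movel(g+[0,0,60],speed=100)
print(bot.movel(g+[0,0,8],speed=50,force_limit=8), bot.get_ee_pos(),bot.get_contact_force(),bot.get_time_s())
f=viewer.grab_frame("scene");cv2.imwrite("pics/s3.png",f[:,:,::-1])
cv2.imwrite("pics/s3c.png",cv2.resize(f[200:400,220:440,::-1],None,fx=3,fy=3,interpolation=cv2.INTER_CUBIC))
E
```

```text
True [589.25574701 -43.71207649  14.65770708] [ 0.10532006 -0.08801101 -1.14486086] 8.7083
```

View pics/s3c.png

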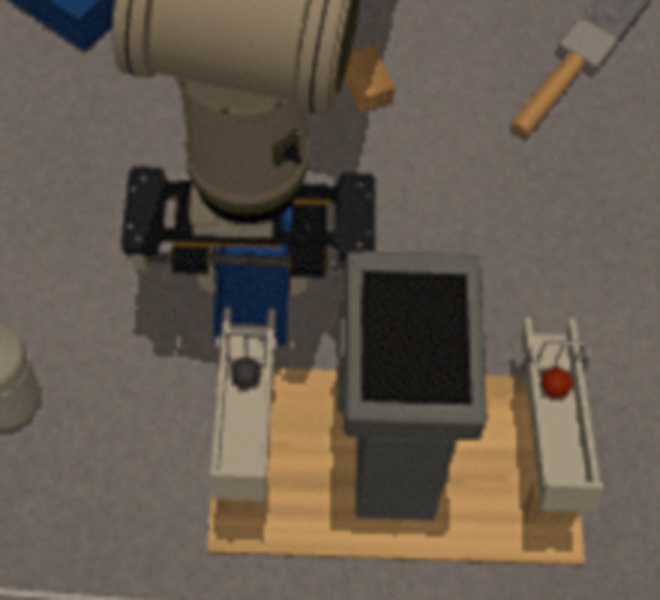

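The tray lines up with the lane. The stop at z = 14.7 mm looks like a dynamic false trigger, since the force reads only about 1 N. I'll continue down.

Run:
```python
from h import *
import cv2
g=w([(-54,-115,0)],F)[0]
print(bot.movel(g+[0,0,7.5],speed=15,force_limit=8), bot.get_ee_pos(),bot.get_contact_force())
bot.release(); bot.dwell(0.1); print(bot.get_opening(),bot.get_time_s())
bot.movel(g+[0,0,70],speed=120)
u=w([(-110,-90,200)],F)[0]
bot.movel(u,speed=200)
f=viewer.grab_frame("wrist");cv2.imwrite("pics/w4.png",f[:,:,::-1])
f=viewer.grab_frame("scene")
cv2.imwrite("pics/s4c.png",cv2.resize(f[200:400,220:440,::-1],None,fx=3,fy=3,interpolation=cv2.INTER_CUBIC));print(bot.get_time_s())
```

```text
False [589.90149575 -43.98070278   7.61706474] [3.32047464 0.54584254 3.26499948]
92.91820565403978 10.2583
11.9
```

View pics/s4c.png

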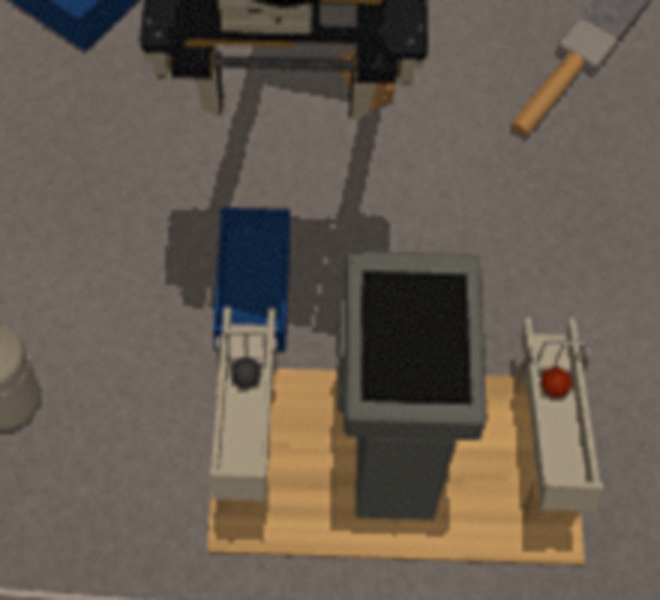

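View pics/w4.png

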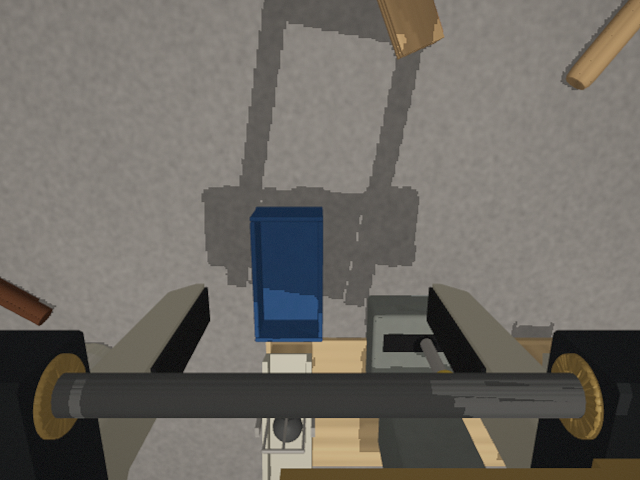

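The tray stands empty and in line with the right lane (tray centre u≈288, lane centre u≈289). Next, the lever: shut fingers on its left side, tool leaned 0.7 rad.

Run:
```python
from h import *
import cv2,pickle
bot.close_gripper(20)
r=R(F[2],-1,.7)
bot.move_pose(w([(-60,42,165)],F)[0],r)
bot.movel(w([(-30,42,129)],F)[0],speed=100)
p=viewer.camera_params("wrist"); f=viewer.grab_frame("wrist");cv2.imwrite("pics/w5.png",f[:,:,::-1])
pickle.dump(p,open("p5.pkl","wb"))
print(proj(w([(-5,0,103),(0,-115,55),(0,115,55),(52,-115,82),(52,115,82)],F),"wrist",p),bot.get_time_s(),bot.get_opening(),bot.get_contact_force())
```

```text
[[236.11254483 275.82825452]
 [ 48.66357552 207.40087235]
 [444.29358727 207.12387572]
 [ 76.31963331 289.82047073]
 [431.44466118 289.65338176]] 14.8333 0.5861361903003178 [-0.00547056 -0.56556173 -0.35172277]
```

View pics/w5.png

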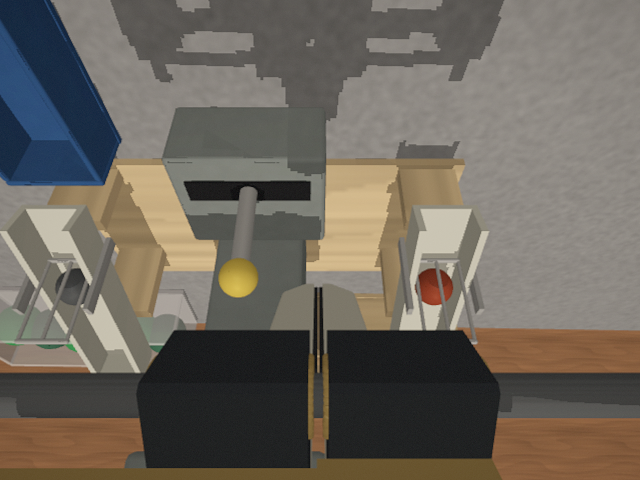

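The knob is at (238,278), 2–3 px from the prediction. Now pushing towards the right lane.

Run:
```python
from h import *
import cv2
P=lambda y:w([(6,y,86)],F)[0]
print(bot.movel(P(42),speed=80,force_limit=15))
print(bot.movel(P(10),speed=60,force_limit=15),bot.get_contact_force())
s=bot.movel(P(-14),speed=30,force_limit=9)
print(s,bot.get_ee_pos(),w([(6,-14,86)],F),bot.get_contact_force(),bot.get_time_s())
f=viewer.grab_frame("wrist");cv2.imwrite("pics/w6.png",f[:,:,::-1])
```

```text
False
False [0.08905378 0.45815171 1.02954366]
True [643.69553762  71.16682636  84.61827386] [[645.20999419  59.67746464  86.        ]] [2.47973565 5.29390271 2.44474533] 16.8917
```

View pics/w6.png

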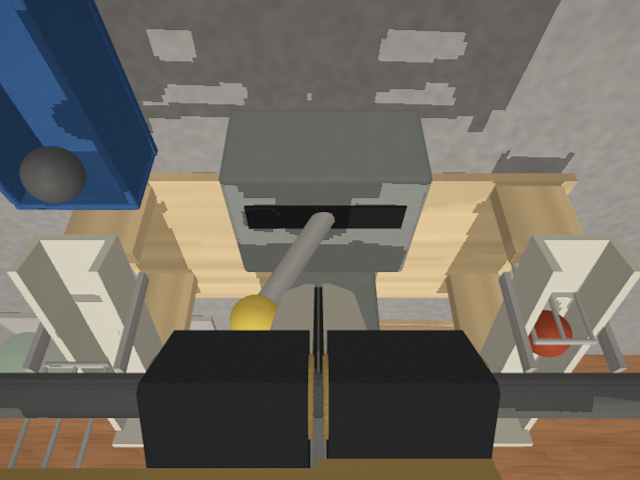

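The grey stone is already in the tray at (52,175), the brown stone is behind its gate, and the lever is over. I'll press slightly more to be sure it's at the stop, hold about a second, then let it spring back.

Run:
```python
from h import *
import cv2
P=lambda y:w([(6,y,86)],F)[0]
print(bot.movel(P(-4),speed=15,force_limit=6),bot.get_ee_pos(),bot.get_contact_force())
bot.dwell(1.0); print(bot.get_ee_pos(),bot.get_contact_force())
f=viewer.grab_frame("wrist");cv2.imwrite("pics/w7.png",f[:,:,::-1])
bot.movel(P(42),speed=60)
bot.movel(w([(-30,42,129)],F)[0],speed=100)
f=viewer.grab_frame("wrist");cv2.imwrite("pics/w8.png",f[:,:,::-1]);
bot.movel(w([(-110,42,215)],F)[0],speed=150)
print(bot.get_time_s())
for n in("scene","top"):
    f=viewer.grab_frame(n);cv2.imwrite(f"pics/{n}9.png",f[:,:,::-1])
```

```text
True [643.64643659  71.2318807   84.61614848] [0.47531522 4.3986729  1.02984556]
[643.31477379  71.21962606  84.2337231 ] [0.90104782 3.90142573 3.79608873]
20.7833
```

View pics/w7.png

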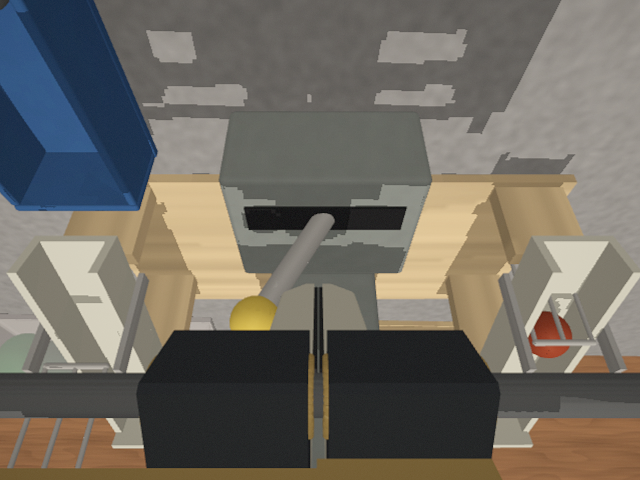

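View pics/w8.png

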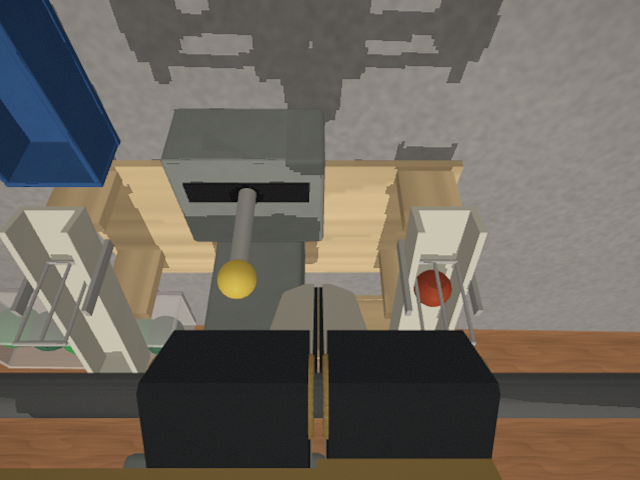

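View pics/scene9.png

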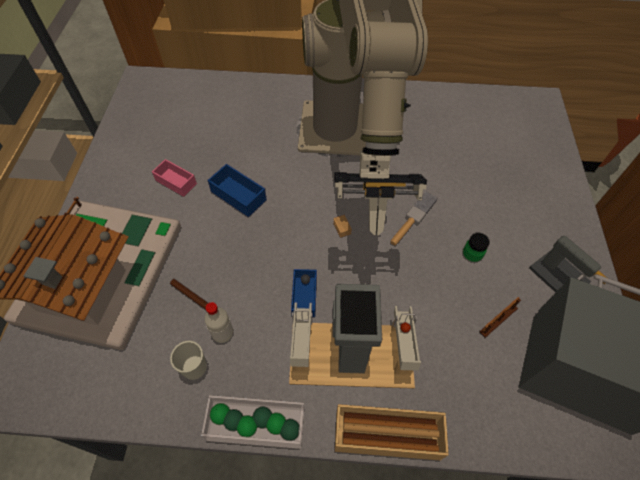

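The grey stone lies in the tray (scene 305,279), the lever is back in the middle, and the brown stone is in its lane. Before handing in, I'll check how far over the lever really went.

Run:
```python
from h import *
import pickle,cv2
p=pickle.load(open("p5.pkl","rb")); 
r=R(F[2],-1,.7)
# camera offset from present pose (exact readings), moved to the holding pose
pc=viewer.camera_params("wrist"); R0=bot.get_tcp_rot(); t0=bot.get_ee_pos()
T=pc["T"]; Tc=R0.T@(T[:3,3]-t0); Rc=R0.T@T[:3,:3]
q=dict(intrinsics=pc["intrinsics"],T=np.eye(4)); q["T"][:3,:3]=R0@Rc; q["T"][:3,3]=np.array([643.5,71.22,84.4])+R0@Tc
for a in(0,.35,.4,.45,.5): print(a,proj(w([(-5,-58*np.sin(a),45+58*np.cos(a)),(-5,0,45)],F),"wrist",q).round(1).tolist())
print(proj(w([(-30,45,45),(-30,-45,45)],F),"wrist",q))
im=cv2.imread("pics/w7.png");cv2.imwrite("pics/w7c.png",cv2.resize(im[190:350,210:400],None,fx=4,fy=3.75))
im=cv2.imread("pics/scene9.png");cv2.imwrite("pics/s9c.png",cv2.resize(im[250:400,200:430],None,fx=3.4,fy=3.4))
```

```text
0 [[323.6, 335.7], [322.4, 214.8]]
0.35 [[272.1, 327.0], [322.4, 214.8]]
0.4 [[265.3, 324.4], [322.4, 214.8]]
0.45 [[258.7, 321.6], [322.4, 214.8]]
0.5 [[252.4, 318.4], [322.4, 214.8]]
[[432.64023028 177.77683298]
 [213.3328859  177.8608973 ]]
```

View pics/w7c.png

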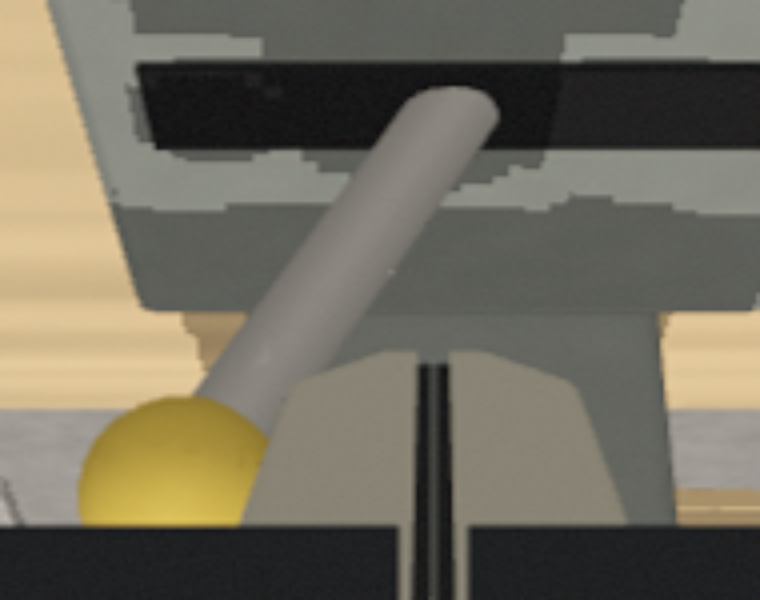

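View pics/s9c.png

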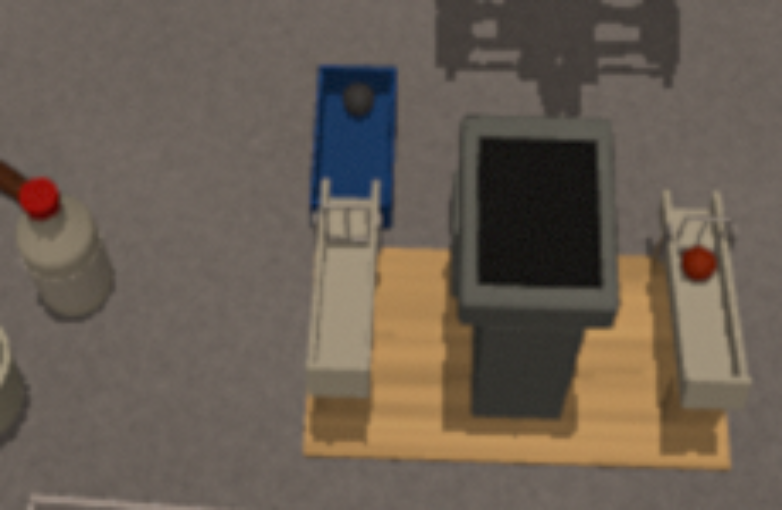

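The held knob was at (254.5,320). Allowing for the 2 px offset seen at rest, that is about 0.5 rad, the stop. Everything else is in place, so I'm handing in.

```bash
python3 -c "
from station import bot
print(bot.get_time_s()); bot.sign_off()"
```

```text
20.8833
the job is handed in; nothing more can be done
```

The job is done and was handed in at 20.9 s. The grey stone is in the small blue tray, which I stood under the feeder's right outlet and let go of.

I pushed the lever over to the right with shut fingers, held it for just over a second, then let it spring back.

**Last checks**
- **Stones and bystanders:** the final scene picture shows the grey stone in the tray and the brown stone still behind its gate. The glue bottle and paint jar are standing. The arm is clear of everything.
- **Lever:** it was upright again afterwards. Before any correction, the picture taken while holding gave about 0.48 rad. Correcting for a 2 px offset seen at rest gives about 0.5 rad, the stop. The force-limited push had also stopped there, holding at about 4–5 N.

**Disagreements**
- **Camera bias:** the top camera was off by about 4–5 mm in y and the scene camera by 1–2 mm. I corrected both using the gripped tray's position.
- **Early force stops:** the first lowering of the tray stopped early at z = 14.7 mm, so I lowered it again and it went down fully. A second, slower push on the lever also stopped on its force limit without moving the lever further.

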